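# Put the walnut away in the push-latch drawer

## Task

Put the walnut away in the small handleless drawer caddy: push the drawer's front in until the latch lets go and it springs open, lay the walnut in the drawer, then push the drawer gently home until the latch catches. Check that it stays shut when you let go; do not ram the drawer, and leave the lime, the garlic and the rest where they are.

Things in the scene. Friction and masses are not known exactly. Their poses are not given: they have to be found in the camera images.
- caddy: Dark wooden box fixed to the worktop, 150 deep (its x) x 170 wide (its y) x 74 high, front open, holding one handleless drawer with a pale front. Origin: centre of its underside; +x points from the front into the box, +y to the left seen from the front, z up; turned up to 0.25 rad. Push-push latch: each full press to the firm stop, then letting go, changes shut to open or open to shut.
- drawer (a joint): How far the drawer is out (m), along the caddy's -x: latched shut it rests between -0.002 and +0.002; sprung out 0.080; firm stop at -0.0085. Shut: press it in to the firm stop (to within 1.5 mm of it is enough), let go, and it springs out. Open: push it in to the firm stop, let go, and it comes back about 8 mm and stays latched. A press that stops short changes nothing.
- drawer_face (a point): Centre of the flat outer surface of the drawer's pale front, 166 wide x 62 high (8 to 70 mm above the worktop), 10 thick; moves with the drawer. Latched, it stands 12 mm off the box, so it can be pressed further in. The spring pushes out with 5 N shut, 2 N open, plus drag of 1.4 N at 0.1 m/s; at the firm stop the force climbs steeply, 15 N is plenty.
- drawer_floor (a point): Point on the drawer's inner floor, 20 mm above the worktop, 57 mm behind the front's outer surface, midway across; moves with the drawer. Sprung out, it lies in the open, midway between the front and the box: about 87 mm of the tray's length is then open. The tray is 138 wide inside, its side walls reach 50 mm above the worktop.
- walnut: The walnut to be put away: light brown, roughly round, 32 x 33 x 31, lying on the worktop; its middle lies 15 mm from its origin along its own +z (upward at the start). It can roll.
- lime: Green lime, 53 x 46 x 48, a bystander on the worktop; origin at its underside as built. Leave it.
- garlic: Whitish garlic bulb, 53 x 54 x 53, a bystander on the worktop; origin at its underside as built. Leave it.
Not all that is in view belongs to the job. What is shaped like the caddy but red is not meant.

How it is judged (in metres and radians):
On the way, in this order (a step that is already met when the one before it is completed fails the run):
1. the drawer has sprung open (value of joint drawer above 0.065 m), for 0.2 s.
2. the walnut lies in the open drawer, let go (value of joint drawer above 0.05 m and x of walnut in the frame of caddy between -0.175 and 0.05 m and y of walnut in the frame of caddy between -0.07 and 0.07 m and height (world z) of walnut between 0.01 and 0.058 m and contact force between walnut and the fingers below 0.1 N), for 0.2 s.
At the end, for the whole second after the job is handed in: The drawer stays latched shut by itself (less than 8 mm out), with the walnut inside it; the lime and the garlic are within 40 mm of where they were (value of joint drawer below 0.008 m and x of walnut in the frame of caddy between -0.1 and 0.07 m and y of walnut in the frame of caddy between -0.075 and 0.075 m and height (world z) of walnut between 0.01 and 0.06 m and distance of each of lime, garlic from where it was at the start of the episode below 0.04 m); the robot touches nothing.
It fails at once if the drawer or the caddy is rammed (more than 45 N) (contact force between the arm and caddy above 45 N).
It fails at once if the drawer or the caddy is rammed by the fingers (more than 45 N) (contact force between the fingers and caddy above 45 N).
It fails at once if the lime is knocked away (distance of lime from where it was at the start of the episode above 0.06 m).
It fails at once if the garlic is knocked away (distance of garlic from where it was at the start of the episode above 0.06 m).
It also fails if it takes over 64 s, if anything falls off the work surface, if the arm or the gripper's body presses on something with over 40 N, if the wrist force passes 120 N, or if a joint passes its speed limit or range.

## Robot

A 6-joint arm with a two-finger parallel gripper is mounted at the origin on a cart in front of the work surface, level with it; the furniture and walls round the work are solid. World frame = base frame: x ahead of the robot, y to its left, z up, the work surface at z = 0. Lengths are in mm, angles in degrees, forces in N, time in s.
With the tool pointing down it reaches from about 350 to 850 mm from the base axis. Payload 8.1 kg.
Tool frame: the origin (TCP) lies between the finger pads; the fingertips stand 22 mm ahead of it and the grasp point (between the pads) lies 3 mm ahead of it (r.nose_length is the z of the fingertips in the tool frame, in mm); z points along the fingers, x is the direction in which the jaws open and shut, and the axes are right-handed (so a half turn about z gives the same grasp; the last joint's range is limited). The gripper opens to 85 mm and grips with 20 to 120 N. Pads are 22 mm wide; open, the fingers measure 114 mm over their backs; the gripper's body (76 mm by 85 mm) begins 54 mm behind the grasp point. The pads swing forward as they close: fully open they stand 13 mm farther back than shut.
Start: joints at [66.899, 7.471, 85.268, -0, 87.261, -4.893], TCP at [187.465, 569.967, 253.292] pointing down, gripper open.
Joint ranges: [-169.43, 169.43], [-51.17, 129.36], [1.28, 143.12], [-76.62, 256.62], [0, 156.53], [-152.29, 152.29]. Speed limits (degrees/s): [136.94, 136.94, 159.86, 180, 180, 180].

## Interface

Orientations are given as [roll, pitch, yaw] about the fixed x, y, z axes, in that order (R = Rz(yaw) Ry(pitch) Rx(roll)).
In Python, from bench import r gives the robot as it stands.
- The arm moves only by the shell command python3 -m jog 'ROWS' [FORCE]. ROWS is JSON, a list of rows, each a list of 5 numbers: the shift along the tool's x, y, z in m, then the turn about the tool's z in degrees, then the opening in per cent of the stroke, from 0 (shut) to 100 (fully open). A call has 1 to 8 rows; each row is the pose to reach, as a shift and turn from the pose measured when the call began, along the tool's axes at that moment; what a row does not reach only later rows make up. A row lasts 1/10 s, in which the tool goes at most 50 mm and 8.59 degrees, less where a joint would pass 70% of its speed; a pose out of reach is approached as far as the arm can. A call with a gripper value outside its range is refused whole. The fingers move at their own pace and stop on an object; FORCE is the grip in N (left out, the last holds). Time passes only in rows, so rows that repeat a pose let the fingers close. It gives the time, the measured TCP pose, the force and the opening at its end, in the units of the state.
- r.sense(): the state, without advancing time (a new reading comes with each control period).
- r.snapshot(name): name is "scene" or "top" or "wrist"; returns a dict with "image" (400x640x3 uint8, red, green, blue), "K" (3x3 intrinsics, pixels), "T" (4x4, takes a point from camera to world coordinates); the wrist camera has in their place "tool_from_camera" (4x4, takes a point from camera to tool coordinates, whose origin is the TCP and whose axes are the tool frame's). Camera axes: x right, y down, z forward; pixel columns grow to the right and rows downward; lengths in mm; the calibration is good to about 2 mm. A picture is of the moment at which its call begins: read the wrist's pose just before it. There is no depth.
- r.hand_in(): hands the job in, once; it reports no verdict.
Trained networks look in a picture, given as the dict that the camera call returned (one of the last four; its "shot" number tells which), for a name from the list of things; names that differ only in an ending like _2 or _b are one class to them, and where a whole thing is asked for, a point or a joint stands for the part that bears it (a point fixed in the world has none). Each returns a list of dicts, best first, with "conf" (0 to 1); they miss things now and then, are a little off and sometimes report something else, mostly with a low value. They report only what shows in the picture. A call takes as long as a camera call. They do not tell look-alikes from the thing itself.
- r.search_frame(picture, label): "bbox" ([left, top, right, bottom] in pixels, round what is visible of it).
- r.pinpoint(picture, label): "uv" ([column, row] in pixels: a listed point, or the origin of a listed thing).
The state is a dict: "time": time; "joint_pos": joint angles; "qd": joint speeds; "joint_efforts": joint torques, N m; "tool_pos": TCP position; "tcp_rot": TCP orientation; "ft_force": force on the tool from outside, world axes, zero at the start; "wrist_torque": the same for the moment, N m; "finger_gap": finger opening in mm.
Only numpy, scipy, OpenCV 4.12 (cv2) and the standard library are available. Lean on these libraries where they do the work, as an engineer would, in place of code of your own. Each camera call takes 0.05 s, during which the arm holds its last target. There are 200 camera calls.

## Working session

There is one attempt and no reset: what is moved stays moved. The work goes in short steps, Python scripts to look and compute and a shell command to move; the robot and the scene stay as the last step left them, time stands still between calls to the robot, and variables do not carry over. Pictures are saved under pics/ and viewed, about 8 in all and at most 12, crops included, and the job is handed in when it is done.

```bash
ls; mkdir -p pics
cat > h.py <<'E'
import numpy as np, cv2
from bench import r
def ray(p,uv,T=None):
    T=np.array(p["T"]) if T is None else T
    d=np.linalg.inv(np.array(p["K"]))@[uv[0],uv[1],1]
    return T[:3,3],T[:3,:3]@d
def onz(p,uv,z,T=None):
    o,d=ray(p,uv,T); return o+d*(z-o[2])/d[2]
def tri(rays):
    A=np.zeros((3,3));b=np.zeros(3)
    for o,d in rays:
        d=d/np.linalg.norm(d);P=np.eye(3)-np.outer(d,d);A+=P;b+=P@o
    x=np.linalg.solve(A,b);return x,[float(np.linalg.norm(np.cross(x-o,d/np.linalg.norm(d)))) for o,d in rays]
def save(p,n,crop=None,s=1):
    im=np.array(p["image"])[:,:,::-1]
    if crop: im=im[crop[1]:crop[3],crop[0]:crop[2]]
    cv2.imwrite("pics/"+n,cv2.resize(im,None,fx=s,fy=s,interpolation=cv2.INTER_CUBIC))
def tool():
    from scipy.spatial.transform import Rotation as R
    s=r.sense();T=np.eye(4);T[:3,:3]=R.from_euler("xyz",s["tcp_rot"],degrees=True).as_matrix();T[:3,3]=s["tool_pos"];return T
E
python3 - <<'E'
from h import *
np.set_printoptions(precision=1,suppress=True)
print(r.sense())
ims=[]
for c in ("scene","top"):
    p=r.snapshot(c); ims.append(np.array(p["image"]))
    print(c,np.array(p["T"])[:3,3])
    for l in ("caddy","drawer_face","drawer_floor","walnut","lime","garlic"):
        b=r.search_frame(p,l);q=r.pinpoint(p,l)
        print(l,[(np.round(x["bbox"]).astype(int).tolist(),round(x["conf"],2)) for x in b[:3]],[(np.round(x["uv"],1).tolist(),round(x["conf"],2), onz(p,x["uv"],dict(drawer_face=39,drawer_floor=20).get(l,0))) for x in q[:3]])
cv2.imwrite("pics/a.png",cv2.resize(np.vstack(ims)[:,:,::-1],(480*1,600)))
cv2.imwrite("pics/s.png",ims[0][:,:,::-1]);cv2.imwrite("pics/t.png",ims[1][:,:,::-1])
E
```

```text
pics
{'time': 0.0, 'joint_pos': array([66.9,  7.5, 85.3, -0. , 87.3, -4.9]), 'qd': array([-0.1, -0. , -0.1, -0.1, -0. , -0. ]), 'joint_efforts': array([  0. , -56.9, -50.1,   0. ,   0. ,   0. ]), 'tool_pos': array([187.3, 569.5, 252.2]), 'tcp_rot': array([-180. ,    0.1,   71.8]), 'ft_force': array([-0.4, -0.5,  0.2]), 'wrist_torque': array([-0.,  0., -0.]), 'finger_gap': 85.77502712859456}
scene [-200.8  770.3  519.9]
caddy [([252, 169, 340, 223], 0.76), ([286, 219, 400, 298], 0.68)] [([337.2, 266.4], 0.73, array([366.4,  62.3,   0. ])), ([293.9, 207.0], 0.67, array([ 666.4, -118.2,    0. ]))]
drawer_face [([350, 236, 400, 294], 0.59), ([301, 183, 339, 223], 0.56)] [([328.3, 202.8], 0.9, array([ 550.9, -129.6,   39. ]))]
drawer_floor [([349, 236, 398, 295], 0.97), ([299, 183, 345, 222], 0.6)] [([305.7, 202.7], 0.82, array([ 629. , -126.6,   20. ])), ([352.9, 265.3], 0.69, array([322.4,  65.2,  20. ]))]
walnut [([242, 281, 260, 295], 0.59)] [([254.7, 294.3], 0.62, array([421.9, 250. ,   0. ]))]
lime [([394, 185, 406, 202], 0.59)] []
garlic [([350, 181, 368, 197], 0.69)] [([357.6, 190
[... 238 characters left out ...]
4,   0. ]))]
drawer_face [([262, 297, 328, 313], 0.97), ([329, 176, 398, 189], 0.88)] [([362.2, 188.4], 0.87, array([ 563.3, -121.9,   39. ])), ([295.2, 309.3], 0.58, array([266.3,  49. ,  39. ]))]
drawer_floor [([331, 172, 397, 191], 0.62), ([261, 296, 328, 314], 0.62)] [([357.0, 169.5], 0.95, array([ 616.7, -111.2,   20. ]))]
walnut [([212, 238, 223, 251], 0.53)] [([216.0, 241.8], 0.4, array([436.9, 254.5,   0. ]))]
lime [([442, 216, 458, 236], 0.83), ([324, 119, 397, 196], 0.66)] [([446.4, 226.4], 0.57, array([ 468. , -338.2,    0. ]))]
garlic [([429, 168, 450, 189], 0.88), ([331, 172, 394, 193], 0.6), ([442, 218, 459, 238], 0.29)] [([435.5, 181.0], 0.85, array([ 587.2, -316. ,    0. ]))]
```

View pics/t.png

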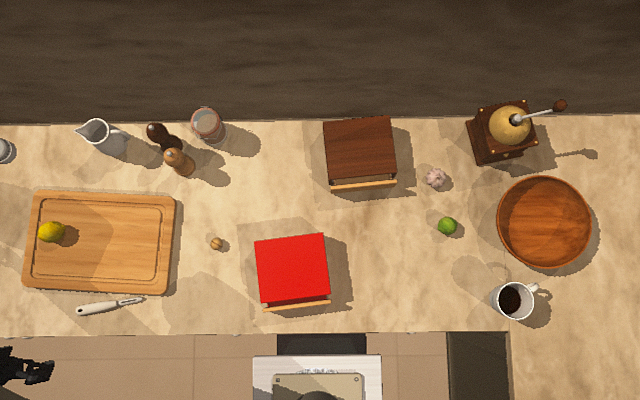

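View pics/s.png

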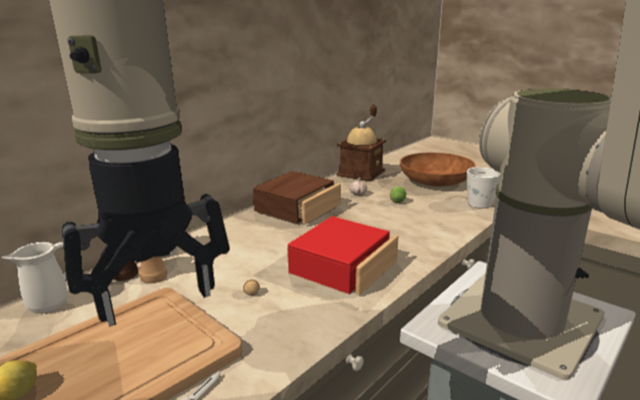

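The wanted dark caddy is top centre at about (360,155), with its pale front at (331–397, 185). The red look-alike is at (293,268), the walnut at (216,243), the lime at (447,226) and the garlic at (436,178). I'll move over the front of the caddy first.

```bash
python3 -m jog '[[-0.04,0.037,0,0,50],[-0.08,0.074,0,0,0],[-0.12,0.11,0,0,0],[-0.16,0.147,0,0,0],[-0.19,0.175,0,0,0],[-0.22,0.203,0,0,0],[-0.25,0.23,0,0,0],[-0.28,0.258,0,0,0]]'; python3 -m jog '[[-0.04,0.037,0,0,0],[-0.08,0.074,0,0,0],[-0.12,0.11,0,0,0],[-0.16,0.147,0,0,0],[-0.19,0.175,0,-8,0],[-0.22,0.203,0,-16,0],[-0.25,0.23,0,-23,0],[-0.275,0.25,0,-23,0]]'
python3 - <<'E'
from h import *
np.set_printoptions(precision=1,suppress=True)
print(np.array(r.sense()["tool_pos"]),r.sense()["tcp_rot"],r.nose_length)
p=r.snapshot("top")
for l in ("drawer_face","drawer_floor","caddy"):
    print(l,[(x["uv"],x["conf"]) for x in r.pinpoint(p,l)])
T=tool();w=r.snapshot("wrist");Tc=T@np.array(w["tool_from_camera"])
print(np.array(w["tool_from_camera"]))
for l in ("drawer_face","drawer_floor","caddy"):
    print(l,[(x["uv"],x["conf"],onz(w,x["uv"],dict(drawer_face=39,drawer_floor=20).get(l,0),Tc)) for x in r.pinpoint(w,l)],[x["bbox"] for x in r.search_frame(w,l)])
a=cv2.resize(np.array(w["image"])[:,:,::-1],(480,300));b=np.array(p["image"])[95:220,300:500][:,:,::-1]
cv2.imwrite("pics/w1.png",np.vstack([a,cv2.resize(b,(480,300),interpolation=cv2.INTER_CUBIC)]))
E
```

```text
time: 2.1
tool_pos: [345.5, 221.7, 253.6]
tcp_rot: [180.0, -0.0, 71.8]
ft_force: [1.3, 1.0, -0.3]
finger_gap: -0.1
time: 2.9
tool_pos: [497.7, -120.8, 253.6]
tcp_rot: [179.9, 0.0, 95.0]
ft_force: [-0.8, 0.9, -0.1]
finger_gap: -0.3
[ 497.7 -120.8  253.6] [179.9   0.   95. ] 22.0
drawer_face [([296.1, 312.7], 0.67), ([360.9, 188.8], 0.43)]
drawer_floor []
caddy [([295.0, 267.0], 0.58)]
[[   1.    -0.    -0.     0.6]
 [   0.     0.9    0.3  -81.5]
 [   0.    -0.3    0.9 -119.8]
 [   0.     0.     0.     1. ]]
drawer_face [([312.1, 229.7], 0.7, array([ 559.9, -121.4,   39. ]))] [[230.0, 222.0, 392.0, 265.7]]
drawer_floor [([310.2, 266.1], 0.95, array([ 615.6, -120.1,   20. ]))] [[227.1, 218.5, 395.8, 264.6]]
caddy [([497.0, 53.9], 0.61, array([364.7,  55.1,   0. ]))] [[228.7, 220.8, 389.9, 376.6], [411.0, 0.0, 640.0, 139.0]]
```

View pics/w1.png

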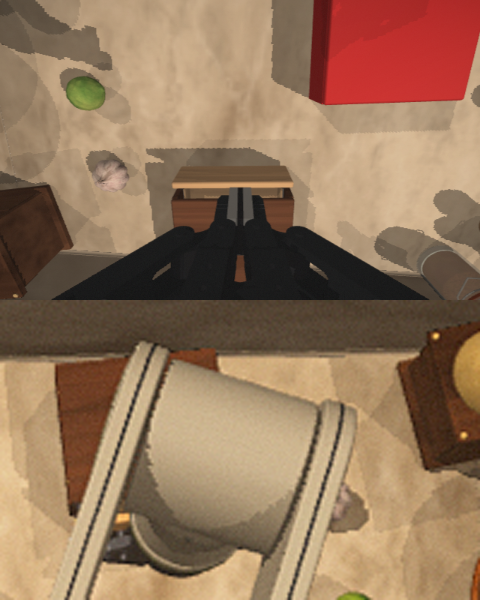

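Run:
```python
from h import *
np.set_printoptions(precision=1,suppress=True)
T=tool();w=r.snapshot("wrist");Tc=T@np.array(w["tool_from_camera"])
im=cv2.GaussianBlur(np.array(w["image"]),(3,3),0).astype(int);g=im.sum(2)/3
for u in (250,280,365): print(u,[(v,int(g[v,u])) for v in range(212,264,2)])
K=np.array(w["K"]);Ti=np.linalg.inv(Tc)
def proj(P): q=Ti@np.append(P,1);q=K@q[:3];return q[:2]/q[2]
for c in ((560,-121),):
  for yd in (3,5,7):
    a=np.radians(yd);ax=np.array([np.cos(a),np.sin(a)]);ay=np.array([-ax[1],ax[0]])
    for z,off in ((8,0),(70,0),(70,10),(74,22)):
        print(yd,z,off,*[proj(np.append(np.array(c)+ax*off+ay*s,z)) for s in (-83,83)])
```

```text
250 [(212, 100), (214, 98), (216, 96), (218, 95), (220, 98), (222, 82), (224, 80), (226, 76), (228, 82), (230, 81), (232, 80), (234, 79), (236, 77), (238, 81), (240, 82), (242, 110), (244, 149), (246, 161), (248, 158), (250, 110), (252, 70), (254, 69), (256, 69), (258, 69), (260, 68), (262, 66)]
280 [(212, 88), (214, 87), (216, 86), (218, 86), (220, 85), (222, 83), (224, 81), (226, 79), (228, 80), (230, 82), (232, 83), (234, 81), (236, 78), (238, 79), (240, 81), (242, 114), (244, 154), (246, 165), (248, 161), (250, 115), (252, 90), (254, 87), (256, 88), (258, 89), (260, 98), (262, 109)]
365 [(212, 118), (214, 99), (216, 99), (218, 99), (220, 91), (222, 81), (224, 81), (226, 80), (228, 81), (230, 83), (232, 85), (234, 83), (236, 80), (238, 78), (240, 85), (242, 125), (244, 160), (246, 166), (248, 161), (250, 104), (252, 86), (254, 86), (256, 86), (258, 88), (260, 96), (262, 97)]
3 8 0 [241.6 216.7] [381.9 220.9]
3 70 0 [227.7 239.1] [392.7 243.8]
3 70 10 [228.3 248.1] [391.7 252.8]
3 74 22 [227.9 260.6] [391.3 265.2]
5 8 0 [241.8 219. ] [382.  218.6]
5 70 0 [227.9 241.7] [392.9 241.2]
5 70 10 [228.8 250.6] [392.3 250.2]
5 74 22 [228.8 263.1] [392.3 262.7]
7 8 0 [242.  221.3] [382.1 216.3]
7 70 0 [228.2 244.3] [393.1 238.6]
7 70 10 [229.5 253.2] [392.8 247.6]
7 74 22 [229.9 265.6] [393.2 260.1]
```

The front edge is parallel to the tool x at yaw 5°, with the face at x≈560, y≈-121. Next I go down in front of it and approach.

```bash
python3 -m jog '[[-0.005,0,0.05,0,0],[-0.005,0,0.1,0,0],[-0.005,0,0.15,0,0],[-0.005,0,0.198,0,0],[-0.005,0.02,0.198,0,0],[-0.005,0.04,0.198,0,0],[-0.005,0.044,0.198,0,0],[-0.005,0.044,0.198,0,0]]'; python3 -m jog '[[0,0.002,0,0,0],[0,0.004,0,0,0],[0,0.006,0,0,0],[0,0.008,0,0,0],[0,0.008,0,0,0]]'
```

```text
time: 4.3
tool_pos: [542.0, -117.9, 56.2]
tcp_rot: [179.9, -0.0, 94.9]
ft_force: [-0.1, -0.8, 0.5]
finger_gap: -0.1
time: 4.8
tool_pos: [550.1, -117.3, 56.4]
tcp_rot: [179.9, 0.0, 94.9]
ft_force: [-0.7, 0.4, -0.2]
finger_gap: -0.2
```

```bash
python3 -m jog '[[0,0.002,0,0,0],[0,0.004,0,0,0],[0,0.006,0,0,0],[0,0.006,0,0,0]]';python3 -m jog '[[0,0.002,0,0,0],[0,0.003,0,0,0],[0,0.003,0,0,0]]'
```

```text
time: 5.2
tool_pos: [555.5, -116.8, 56.2]
tcp_rot: [180.0, -0.0, 94.9]
ft_force: [-4.8, -0.2, 3.7]
finger_gap: -0.2
time: 5.5
tool_pos: [557.9, -116.6, 56.1]
tcp_rot: [-179.9, -0.0, 94.9]
ft_force: [-3.7, -0.2, 2.7]
finger_gap: 0.2
```

```bash
python3 -m jog '[[0,0.001,0,0,0],[0,0.002,0,0,0],[0,0.002,0,0,0]]';python3 -m jog '[[0,0.001,0,0,0],[0,0.002,0,0,0],[0,0.002,0,0,0]]'
```

```text
time: 5.8
tool_pos: [559.3, -116.5, 56.0]
tcp_rot: [-179.9, -0.0, 94.9]
ft_force: [-5.3, -0.1, 3.1]
finger_gap: 0.1
time: 6.1
tool_pos: [560.8, -116.3, 55.9]
tcp_rot: [-179.8, -0.0, 94.9]
ft_force: [-5.0, -0.4, 4.5]
finger_gap: 0.3
```

```bash
python3 -m jog '[[0,0.001,0,0,0],[0,0.002,0,0,0],[0,0.002,0,0,0]]';python3 -m jog '[[0,0.001,0,0,0],[0,0.002,0,0,0],[0,0.002,0,0,0]]'
```

```text
time: 6.4
tool_pos: [561.9, -116.2, 55.8]
tcp_rot: [-179.6, -0.1, 94.9]
ft_force: [-6.5, -0.8, 4.3]
finger_gap: 0.3
time: 6.7
tool_pos: [562.0, -116.2, 55.7]
tcp_rot: [-179.4, -0.1, 94.9]
ft_force: [-14.1, -1.3, 10.8]
finger_gap: 0.1
```

14 N with no further travel, so this is the firm stop. I'll back off and look.

```bash
python3 -m jog '[[0,-0.03,0,0,0],[0,-0.07,0,0,0],[0,-0.11,0,0,0],[0,-0.115,-0.03,0,0],[0,-0.115,-0.08,0,0],[0,-0.115,-0.13,0,0],[0,-0.115,-0.17,0,0],[0,-0.115,-0.2,0,0]]'
python3 - <<'E'
from h import *
np.set_printoptions(precision=1,suppress=True)
T=tool();w=r.snapshot("wrist");Tc=T@np.array(w["tool_from_camera"]);print(T[:3,3])
for l in ("drawer_face","drawer_floor","caddy"):
    print(l,[(x["uv"],x["conf"],onz(w,x["uv"],dict(drawer_face=39,drawer_floor=20).get(l,0),Tc)) for x in r.pinpoint(w,l)],[x["bbox"] for x in r.search_frame(w,l)])
save(w,"w2.png")
E
```

```text
time: 7.5
tool_pos: [450.5, -126.4, 260.6]
tcp_rot: [-179.6, 0.0, 94.9]
ft_force: [1.2, 0.2, -0.3]
finger_gap: 0.0
[ 450.5 -126.4  260.6]
drawer_face [([311.9, 204.6], 0.56, array([ 485.6, -132.2,   39. ]))] [[232.6, 193.1, 393.3, 302.4]]
drawer_floor [] [[233.0, 191.2, 394.5, 297.5], [423.5, 0.0, 620.0, 20.4]]
caddy [([489.4, 101.1], 0.67, array([362.5,  53.1,   0. ]))] [[409.0, 2.3, 638.6, 189.4]]
```

View pics/w2.png

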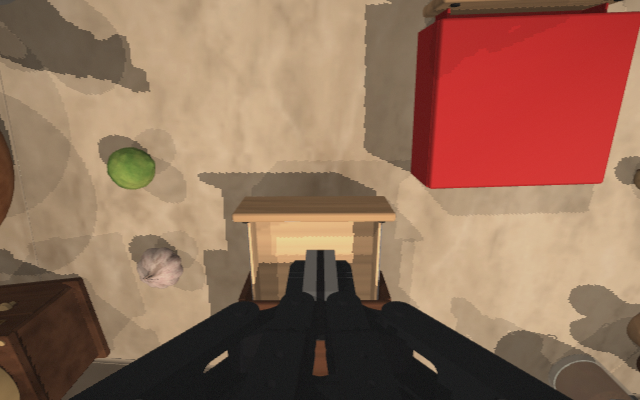

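The drawer has sprung open: front face at x≈482, tray open between image rows 222 and 300. Now the walnut.

```bash
python3 -m jog '[[0.048,-0.002,0,0,60],[0.096,-0.005,0,0,60],[0.144,-0.007,0,0,60],[0.192,-0.009,0,0,60],[0.24,-0.012,0.01,0,60],[0.288,-0.014,0.03,0,60],[0.336,-0.016,0.05,0,60],[0.383,-0.017,0.06,0,60]]'; python3 -m jog '[[0,0,0,0,60],[0,0,0,0,60]]'
python3 - <<'E'
from h import *
np.set_printoptions(precision=1,suppress=True)
T=tool();w=r.snapshot("wrist");Tc=T@np.array(w["tool_from_camera"]);print(T[:3,3])
b=r.search_frame(w,"walnut");print(b)
for x in b: c=x["bbox"];print(onz(w,[(c[0]+c[2])/2,(c[1]+c[3])/2],15,Tc))
print([(x["uv"],x["conf"],onz(w,x["uv"],0,Tc)) for x in r.pinpoint(w,"walnut")])
p=r.snapshot("top")
for x in r.search_frame(p,"walnut"): c=x["bbox"];print(c,x["conf"],onz(p,[(c[0]+c[2])/2,(c[1]+c[3])/2],15))
save(w,"w3.png")
E
```

```text
time: 8.65
tool_pos: [396.6, 253.5, 193.8]
tcp_rot: [-179.0, -0.1, 94.9]
ft_force: [1.2, -0.2, -0.1]
finger_gap: 51.2
time: 8.85
tool_pos: [394.8, 253.9, 191.5]
tcp_rot: [-178.8, 0.0, 95.1]
ft_force: [-0.9, -0.1, -0.4]
finger_gap: 51.1
[394.8 253.9 191.5]
[{'bbox': [299.4, 204.7, 332.2, 238.3], 'conf': 0.7}]
[428.7 252.9  15. ]
[([314.0, 215.4], 0.76, array([428. , 250.8,   0. ]))]
[212.6, 236.8, 223.7, 247.4] 0.39 [434.8 245.6  15. ]
```

View pics/w3.png

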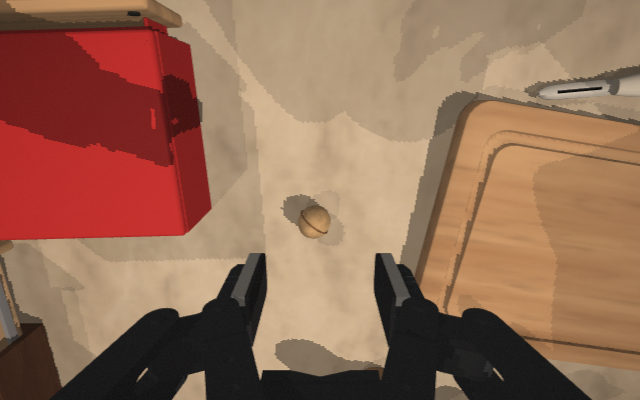

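Walnut at (315,221), i.e. about (429,252.5), clear of the board and the red box. I'll move over it and part-way down, then re-check.

```bash
python3 -m jog '[[-0.004,0.02,0.03,0,60],[-0.004,0.0375,0.06,0,60],[-0.004,0.0375,0.09,0,60],[-0.004,0.0375,0.11,0,60],[-0.004,0.0375,0.11,0,60],[-0.004,0.0375,0.11,0,60]]'
python3 - <<'E'
from h import *
np.set_printoptions(precision=1,suppress=True)
T=tool();w=r.snapshot("wrist");Tc=T@np.array(w["tool_from_camera"]);print(T[:3,3],T[:3,:3])
for x in r.search_frame(w,"walnut"):
    c=x["bbox"];P=onz(w,[(c[0]+c[2])/2,(c[1]+c[3])/2],15,Tc);print(c,x["conf"],P,"tool:",(np.linalg.inv(T)@np.append(P,1))[:3])
save(w,"w4.png")
E
```

```text
time: 9.7
tool_pos: [433.8, 250.9, 84.3]
tcp_rot: [-179.1, -0.1, 94.7]
ft_force: [0.7, -0.1, 0.9]
finger_gap: 51.2
[433.8 250.9  84.3] [[-0.1  1.  -0. ]
 [ 1.   0.1  0. ]
 [ 0.  -0.  -1. ]]
[293.8, 200.6, 347.2, 249.1] 0.96 [429.4 251.2  15. ] tool: [ 0.6 -3.2 69.4]
```

View pics/w4.png

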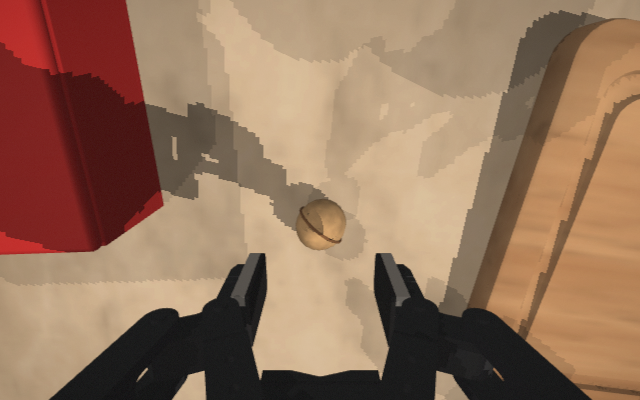

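```bash
python3 -m jog '[[0,-0.003,0.025,0,60],[0,-0.003,0.05,0,60],[0,-0.003,0.061,0,60],[0,-0.003,0.061,0,60],[0,-0.003,0.061,0,60]]' 25; python3 -m jog '[[0,0,0,0,30],[0,0,0,0,20],[0,0,0,0,20],[0,0,0,0,20],[0,0,0,0,20],[0,0,0,0,20]]' 25
```

```text
time: 10.3
tool_pos: [431.7, 251.9, 25.9]
tcp_rot: [-179.3, -0.2, 94.7]
ft_force: [-0.1, 0.6, 0.8]
finger_gap: 50.9
time: 10.9
tool_pos: [432.7, 252.4, 27.1]
tcp_rot: [-179.5, -0.2, 94.7]
ft_force: [-0.1, 0.4, 6.4]
finger_gap: 42.3
```

Gap 42 mm with a small upward force is unexpected for a 32 mm nut, so I'll look.

Run:
```python
from h import *
s=r.sense();print(s["tool_pos"],s["finger_gap"],s["ft_force"])
T=tool();w=r.snapshot("wrist");Tc=T@np.array(w["tool_from_camera"])
for x in r.search_frame(w,"walnut"):
    c=x["bbox"];P=onz(w,[(c[0]+c[2])/2,(c[1]+c[3])/2],15,Tc);print(c,x["conf"],P,"tool:",(np.linalg.inv(T)@np.append(P,1))[:3])
save(w,"w5.png")
```

```text
[432.71438759 252.35913198  27.08170998] 42.28080265449418 [-0.10850549  0.44164674  6.41994997]
[285.2, 235.2, 354.8, 308.8] 0.94 [428.63723492 252.42520525  15.        ] tool: [ 0.35786142 -3.94232856 12.12127205]
```

View pics/w5.png

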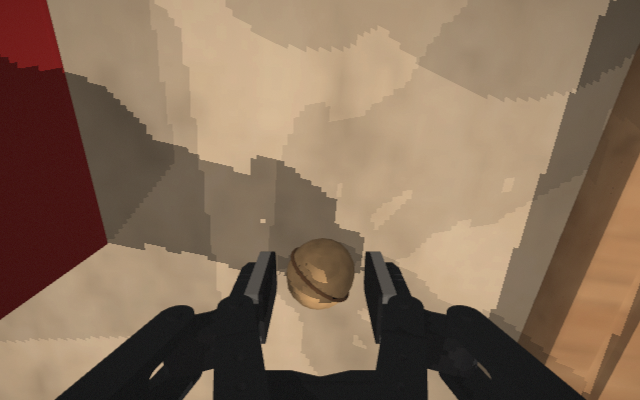

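The walnut is between the pads but not yet touched; tool y is off by 4 mm. I'll correct that, raise a touch and keep closing.

```bash
python3 -m jog '[[0,-0.004,-0.001,0,42],[0,-0.004,-0.001,0,20],[0,-0.004,-0.001,0,20],[0,-0.004,-0.001,0,20],[0,-0.004,-0.001,0,20]]' 25
```

```text
time: 11.5
tool_pos: [428.6, 251.9, 27.9]
tcp_rot: [-179.4, -0.2, 94.7]
ft_force: [-0.4, 0.2, 0.2]
finger_gap: 41.8
```

```bash
python3 -m jog '[[0,0,0,0,20],[0,0,0,0,20],[0,0,0,0,20],[0,0,0,0,20]]' 25
```

```text
time: 11.9
tool_pos: [428.6, 251.9, 27.9]
tcp_rot: [-179.4, -0.2, 94.7]
ft_force: [0.4, 0.6, -0.8]
finger_gap: 42.3
```

```bash
python3 -m jog '[[0,0,-0.003,0,20],[0,0,-0.003,0,20],[0,0,-0.003,0,20],[0,0,-0.003,0,20]]' 40
python3 - <<'E'
from h import *
T=tool();w=r.snapshot("wrist");Tc=T@np.array(w["tool_from_camera"])
for x in r.search_frame(w,"walnut"):
    c=x["bbox"];P=onz(w,[(c[0]+c[2])/2,(c[1]+c[3])/2],15,Tc);print(c,x["conf"],P,"tool:",(np.linalg.inv(T)@np.append(P,1))[:3])
save(w,"w6.png",(160,180,480,380),2)
E
```

```text
time: 12.3
tool_pos: [428.7, 251.9, 31.0]
tcp_rot: [-179.4, -0.2, 94.7]
ft_force: [0.3, 0.1, -1.0]
finger_gap: 41.5
[285.0, 236.7, 355.8, 310.8] 0.67 [427.69429221 252.43615125  15.        ] tool: [ 0.53688039 -0.76071013 15.96116086]
```

View pics/w6.png

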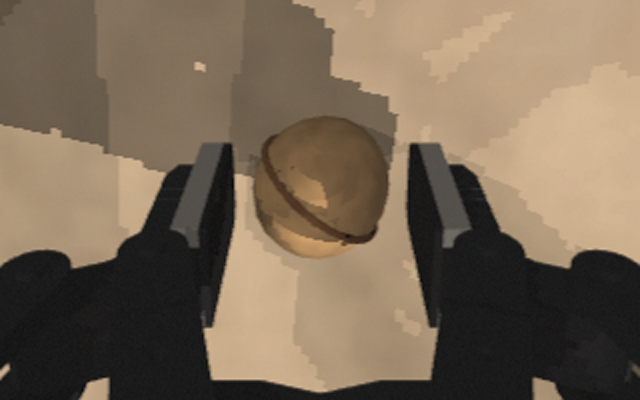

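```bash
python3 -m jog '[[0,0,-0.006,0,20],[0,0,-0.012,0,20],[0,0,-0.012,0,20]]' 40
python3 - <<'E'
from h import *
s=r.sense();print(s["finger_gap"],s["ft_force"],s["tool_pos"])
T=tool();w=r.snapshot("wrist");Tc=T@np.array(w["tool_from_camera"])
for x in r.search_frame(w,"walnut"):
    c=x["bbox"];P=onz(w,[(c[0]+c[2])/2,(c[1]+c[3])/2],15,Tc);print(c,x["conf"],P,"tool:",(np.linalg.inv(T)@np.append(P,1))[:3])
save(w,"w7.png",(160,180,480,380),2)
E
```

```text
time: 12.7
tool_pos: [429.7, 252.3, 44.3]
tcp_rot: [-179.5, -0.2, 94.7]
ft_force: [1.2, 0.2, 0.2]
finger_gap: 41.4
41.43817985493947 [1.17708007 0.19622795 0.23930327] [429.65751581 252.32326858  44.27672039]
[282.7, 236.0, 356.6, 310.2] 0.9 [436.1338431  253.13076926  15.        ] tool: [ 0.15001317  6.75163619 29.22523112]
```

The walnut's picture stays fixed in the wrist view during a 13 mm lift, so it is gripped and carried (the gap reading is wider than its stated size). I'll lift and carry it to the drawer.

```bash
python3 -m jog '[[0,0,-0.03,0,20],[0,0,-0.07,0,20],[0,0,-0.11,0,20],[-0.02,0.004,-0.12,0,20],[-0.06,0.012,-0.12,0,20],[-0.1,0.02,-0.12,0,20],[-0.14,0.028,-0.12,0,20],[-0.18,0.036,-0.12,0,20]]' 40; python3 -m jog '[[-0.04,0.008,0,0,20],[-0.08,0.016,0,0,20],[-0.12,0.024,0,0,20],[-0.16,0.032,0,0,20],[-0.19,0.038,0,0,20],[-0.203,0.04,0,0,20],[-0.203,0.04,0,0,20]]'
python3 - <<'E'
from h import *
s=r.sense();print(s["finger_gap"],s["tool_pos"])
T=tool();w=r.snapshot("wrist")
for x in r.search_frame(w,"walnut"): print(x["bbox"],x["conf"])
save(w,"w8.png")
E
```

```text
time: 13.6
tool_pos: [481.0, 73.8, 162.4]
tcp_rot: [-179.5, -0.2, 94.7]
ft_force: [0.9, -0.4, -0.6]
finger_gap: 41.5
time: 14.3
tool_pos: [537.6, -126.4, 160.9]
tcp_rot: [-179.5, -0.2, 94.6]
ft_force: [-0.9, 0.2, 1.2]
finger_gap: 41.0
41.03226655387574 [ 537.58404679 -126.42451978  160.94914722]
[286.0, 239.4, 356.9, 310.6] 0.91
```

View pics/w8.png

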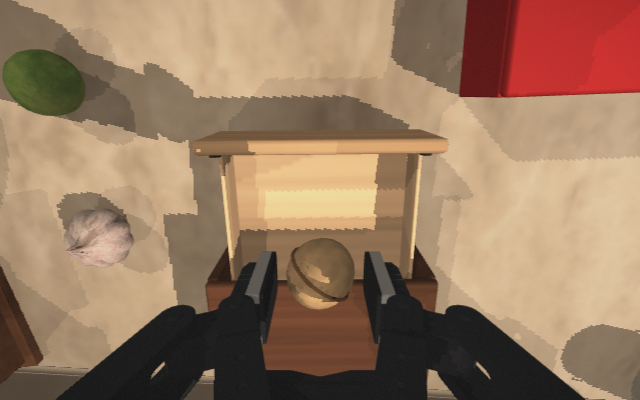

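Run:
```python
from h import *
np.set_printoptions(precision=1,suppress=True)
T=tool();w=r.snapshot("wrist");Tc=T@np.array(w["tool_from_camera"])
for n,uv,z in (("outer top edge",(320,131),70),("inner top edge",(320,154),70),("edge L",(192,150),70),("edge R",(447,150),70),("box front top",(225,281),74),("wall L",(228,160),50),("wall R",(416,160),50)): print(n,onz(w,uv,z,Tc))
```

```text
outer top edge [ 478.9 -128.4   70. ]
inner top edge [ 493.3 -127.2   70. ]
edge L [ 497.4 -208.8   70. ]
edge R [484.2 -46.5  70. ]
box front top [ 588.6 -187.2   74. ]
wall L [ 506.3 -191.1   50. ]
wall R [495.5 -58.9  50. ]
```

Tray opening runs from x≈492 to ≈586 and is centred at y≈-124, so the TCP at (537.6,-126) is well placed. Lowering to TCP z≈50 and releasing.

```bash
python3 -m jog '[[0,0,0.03,0,20],[0,0,0.06,0,20],[0,0,0.085,0,20],[0,0,0.1,0,20],[0,0,0.106,0,20],[0,0,0.109,0,20],[0,0,0.109,0,20],[0,0,0.109,0,20]]' 40
```

```text
time: 15.25
tool_pos: [537.2, -123.7, 53.4]
tcp_rot: [-179.6, -0.2, 94.8]
ft_force: [-0.5, 0.4, -0.2]
finger_gap: 41.4
```

```bash
python3 -m jog '[[0,0,0.002,0,20],[0,0,0.004,0,20],[0,0,0.004,0,20]]' 40;  python3 -m jog '[[0,0,0,0,52],[0,0,0,0,60],[0,0,0,0,65],[0,0,0,0,65],[0,0,0,0,65]]'
```

```text
time: 15.55
tool_pos: [537.2, -123.7, 49.4]
tcp_rot: [-179.6, -0.2, 94.8]
ft_force: [0.3, -0.1, 0.2]
finger_gap: 41.3
time: 16.05
tool_pos: [537.2, -123.7, 49.4]
tcp_rot: [-179.6, -0.2, 94.8]
ft_force: [-0.1, 0.7, 0.0]
finger_gap: 55.7
```

```bash
python3 -m jog '[[0,0,-0.02,0,65],[0,0,-0.05,0,65],[0,0,-0.09,0,65],[0,0,-0.14,0,65],[0,-0.03,-0.17,0,65],[0,-0.06,-0.18,0,65],[0,-0.06,-0.18,0,65]]'
python3 - <<'E'
from h import *
np.set_printoptions(precision=1,suppress=True)
T=tool();w=r.snapshot("wrist");Tc=T@np.array(w["tool_from_camera"]);print(T[:3,3])
for x in r.search_frame(w,"walnut"):
    c=x["bbox"];print(c,x["conf"],onz(w,[(c[0]+c[2])/2,(c[1]+c[3])/2],36,Tc))
save(w,"w9.png")
E
```

```text
time: 16.75
tool_pos: [477.9, -130.0, 232.7]
tcp_rot: [-179.8, -0.1, 94.7]
ft_force: [1.3, 0.6, -0.0]
finger_gap: 55.4
[ 477.9 -130.   232.7]
[304.8, 215.6, 335.2, 248.0] 0.57 [ 534.1 -124.9   36. ]
```

View pics/w9.png

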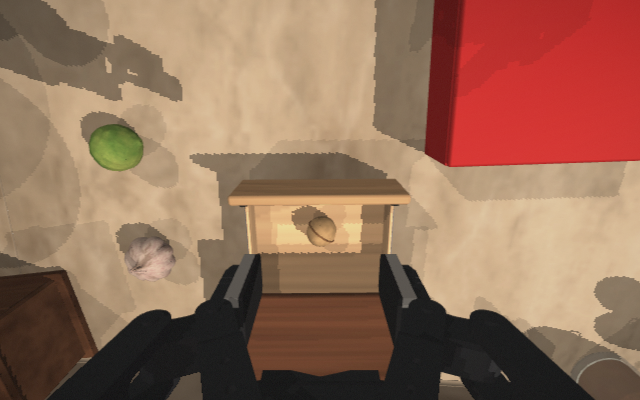

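The walnut lies in the tray at about (534,-125), and the lime and garlic are undisturbed. Moving in front of the drawer with fingers shut, then down.

```bash
python3 -m jog '[[0,-0.035,0,0,0],[0,-0.035,0.04,0,0],[0,-0.035,0.08,0,0],[0,-0.035,0.12,0,0],[0,-0.035,0.16,0,0],[0,-0.035,0.177,0,0],[0,-0.035,0.177,0,0],[0,-0.035,0.177,0,0]]';python3 -m jog '[[0,0.005,0,0,0],[0,0.01,0,0,0],[0,0.015,0,0,0],[0,0.02,0,0,0],[0,0.02,0,0,0]]'
```

```text
time: 17.65
tool_pos: [443.0, -131.7, 53.2]
tcp_rot: [-179.6, -0.2, 94.8]
ft_force: [0.7, -0.5, 0.2]
finger_gap: -0.0
time: 18.15
tool_pos: [464.0, -130.1, 53.6]
tcp_rot: [-179.7, -0.2, 94.8]
ft_force: [0.7, 0.0, -0.9]
finger_gap: 0.1
```

Now push slowly; contact is expected near x≈474 and the stop near x≈562.

```bash
for i in 1; do python3 -m jog '[[0,0.005,0,0,0],[0,0.01,0,0,0],[0,0.015,0,0,0],[0,0.02,0,0,0],[0,0.025,0,0,0],[0,0.03,0,0,0],[0,0.035,0,0,0],[0,0.04,0,0,0]]'; done; python3 -m jog '[[0,0.005,0,0,0],[0,0.01,0,0,0],[0,0.015,0,0,0],[0,0.02,0,0,0],[0,0.025,0,0,0],[0,0.03,0,0,0]]'
```

```text
time: 18.95
tool_pos: [504.1, -126.6, 53.3]
tcp_rot: [-179.6, -0.2, 94.8]
ft_force: [-3.9, 1.2, 4.2]
finger_gap: 0.2
time: 19.55
tool_pos: [534.4, -123.9, 53.2]
tcp_rot: [-179.6, -0.2, 94.8]
ft_force: [-5.0, 1.1, 6.3]
finger_gap: 0.0
```

```bash
python3 -m jog '[[0,0.004,0,0,0],[0,0.008,0,0,0],[0,0.012,0,0,0],[0,0.016,0,0,0],[0,0.02,0,0,0],[0,0.023,0,0,0],[0,0.023,0,0,0]]'; python3 -m jog '[[0,0.001,0,0,0],[0,0.002,0,0,0],[0,0.002,0,0,0]]'
```

```text
time: 20.25
tool_pos: [557.8, -121.8, 53.2]
tcp_rot: [-179.7, -0.2, 94.8]
ft_force: [-5.2, 1.3, 5.8]
finger_gap: -0.0
time: 20.55
tool_pos: [560.1, -121.6, 53.3]
tcp_rot: [-179.6, -0.2, 94.8]
ft_force: [-4.7, 1.2, 5.0]
finger_gap: -0.1
```

```bash
python3 -m jog '[[0,0.001,0,0,0],[0,0.002,0,0,0],[0,0.002,0,0,0]]'; python3 -m jog '[[0,0.001,0,0,0],[0,0.002,0,0,0],[0,0.002,0,0,0]]'
```

```text
time: 20.85
tool_pos: [562.2, -121.4, 53.2]
tcp_rot: [-179.6, -0.2, 94.8]
ft_force: [-4.7, 0.4, 3.8]
finger_gap: -0.1
time: 21.15
tool_pos: [562.5, -121.4, 53.2]
tcp_rot: [-179.4, -0.3, 94.8]
ft_force: [-17.2, -0.3, 14.6]
finger_gap: 0.2
```

Stop reached at 17 N, with TCP x at 562.5 (562.0 last time). I'll let go gently and check.

```bash
python3 -m jog '[[0,-0.005,0,0,0],[0,-0.015,0,0,0],[0,-0.03,0,0,0],[0,-0.05,0,0,0],[0,-0.065,-0.03,0,0],[0,-0.065,-0.08,0,0],[0,-0.065,-0.13,0,0],[0,-0.065,-0.2,0,0]]'; python3 -m jog '[[0,0,0,0,0],[0,0,0,0,0],[0,0,0,0,0],[0,0,0,0,0]]'
python3 - <<'E'
from h import *
np.set_printoptions(precision=1,suppress=True)
T=tool();w=r.snapshot("wrist");Tc=T@np.array(w["tool_from_camera"]);print(T[:3,3])
print([(x["uv"],x["conf"],onz(w,x["uv"],39,Tc)) for x in r.pinpoint(w,"drawer_face")])
for l in ("lime","garlic"):
  for x in r.search_frame(w,l)[:1]: c=x["bbox"];print(l,onz(w,[(c[0]+c[2])/2,(c[1]+c[3])/2],25,Tc))
print("walnut:",[(x["bbox"],x["conf"]) for x in r.search_frame(w,"walnut")])
save(w,"w10.png")
E
```

```text
time: 21.95
tool_pos: [499.6, -127.4, 235.7]
tcp_rot: [-179.4, -0.3, 94.8]
ft_force: [2.4, -0.4, -0.2]
finger_gap: 0.3
time: 22.35
tool_pos: [498.6, -127.1, 233.5]
tcp_rot: [-179.3, -0.3, 94.8]
ft_force: [-1.0, 0.1, -0.0]
finger_gap: -0.2
[ 498.6 -127.1  233.5]
[([314.7, 240.4], 0.95, array([ 561.9, -126.1,   39. ]))]
lime [ 465.1 -332.1   25. ]
garlic [ 588.  -307.3   25. ]
walnut: []
```

View pics/w10.png

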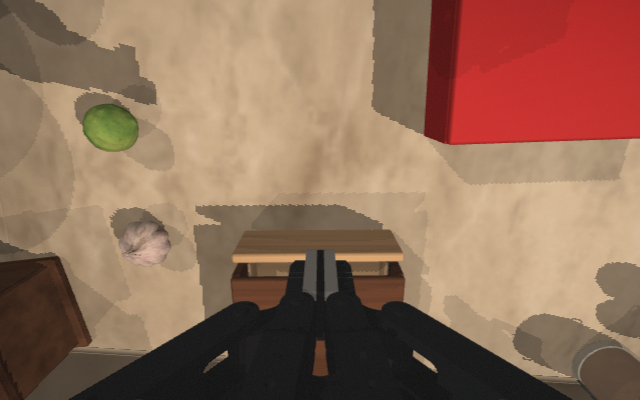

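The drawer is shut: its face is at x≈562 (about 560 when latched at the start), and it stayed there with the arm well away. The lime and garlic are in place.

```bash
python3 -c "
from bench import r
print(r.hand_in())"
```

```text
the job is handed in; nothing more can be done
None
```

The walnut is in the drawer, the drawer is latched shut, and the job is handed in; the hand-in reports no verdict.

I pressed the dark caddy's front to its firm stop at about 14 N in x (18 N in all) and it sprang open. I laid the walnut in the tray at about (534, -125), then pushed the drawer slowly back to the stop at about 17 N in x (23 N in all).

**Last checks:**
- **Drawer:** with the arm about 180 mm above it, the face read x≈562 mm, against about 560 mm latched at the start. It was still shut 0.4–0.8 s after I let go.
- **Walnut:** it no longer shows in the picture, as expected with the drawer shut. I saw it in the open tray, but could not see it again afterwards.
- **Lime and garlic:** within about 15 mm of my first rough fixes, and the arm never came near them.

**What disagreed:** the finger gap read about 41–42 mm on the 32–33 mm walnut, and the pictures showed a gap beside it. It was still held: it stayed fixed in the wrist view while I lifted and carried it.

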